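# Unlatch the resin-curing lamp and hold it raised

### The job

The resin in the mould has cured: free the lamp arm from its ball stud and hold it up so that a helper can take the mould out. Grip the red latch tab, pull it sideways towards the robot as far as it goes against its spring while the arm still sits down on the ball, then lift the arm by the tab about 25 degrees and finish still gripping the tab, holding the arm steady at that height. Leave the mould under the lamp, the two jars and the heat gun where they are.

Things in the scene. Friction and masses are not known exactly. Their poses are not given: they have to be found in the camera images.
- lamp_stand: Fixed white base plate, 170 (x) x 370 (y) x 12 mm; origin: centre of its underside, on the table. Its y axis runs along the lamp arm, from the hinge pillar (at y = -140 mm, 118 mm high) to the ball stud (at y = +135 mm); its -x side faces roughly the robot.
- lamp_hinge (a point): Centre of the arm's hinge axis, 100 mm above the table, between the pillar cheeks; axes as lamp_stand. The hinge axis is the stand's x axis.
- ball (a point): Centre of the 25 mm steel ball on the upright stud, 84 mm above the table, axes as lamp_stand. A 30 mm collar lies just under the ball; the latch blade hooks under the collar.
- lamp_arm (a joint): Hinge of the lamp arm (aluminium tongue, 124 mm white lamp hood below it, blue coupler 44 x 62 mm at its end), rad: 0 = down, coupler on the ball; grows as the coupler rises (about +x of lamp_stand), stop at 1.0. No stay: it falls when let go; lifting it at the tab takes 2 to 5 N. While latched it cannot rise more than about 0.01.
- latch (a joint): Travel of the spring latch, m: 0 = home (locked), grows to its stop at 0.016 as the tab is pulled along the -x axis of lamp_stand (towards the robot). The blade is free of the collar above 0.007. The spring pulls it back home with 3 N at home to 8 N at the stop.
- tab: Red upright latch tab, 14 (x) x 30 (y, along the arm) x 42 mm high, on top of the coupler; rises and tilts with the arm, slides with the latch. Origin inside it, 24 mm above the steel slide plate it stands on, 18 mm below its top; arm down: 138 mm above the table, 275 mm from the hinge along the arm. Axes as lamp_stand when the arm is down. Room for fingers on both x sides.
- mould: Round whitish coaster mould with gold leaf, 104 mm diameter, 14 mm high, lying loose on the base plate under the lamp hood; origin: centre of its underside. Leave alone.
- jar_gold: Loose closed jar of gold flakes with black lid, 52 mm diameter, 60 mm high; origin: centre of its underside. Leave alone.
- jar_copper: Loose closed jar of copper flakes with black lid, 52 mm diameter, 60 mm high; origin: centre of its underside. Leave alone.
- heat_gun: Loose teal heat gun lying on its side, 210 mm long (x, nozzle to +x), grip to +y 130 mm long, 62 mm high; origin on the table under its barrel. Leave alone.

How it is judged:
On the way, in this order (a step that is already met when the one before it is completed fails the run):
1. the latch is pulled clear (over 10 mm) while the arm is still down on the ball (value of joint latch above 0.01 m and value of joint lamp_arm below 0.03 rad), for 0.1 s.
2. the arm is lifted by the tab to about 25 degrees (value of joint lamp_arm above 0.35 rad and contact force between the fingers and tab above 1 N), for 0.2 s.
At the end, for the whole second after the job is handed in: The lamp arm stands still, raised 20 to 30 degrees (0.35 to 0.53 rad), the fingers gripping the red tab (over 1 N); mould, jars and heat gun within 20 mm of where they were (all of step 2 and value of joint lamp_arm below 0.53 rad and velocity of joint lamp_arm between -0.06 and 0.06 rad/s and distance of each of mould, jar_gold, jar_copper, heat_gun from where it was at the start of the episode below 0.02 m); the arm keeps its last pose, push and grip.
It fails at once if the mould is disturbed (moved over 20 mm) (distance of mould from where it was at the start of the episode above 0.02 m).
It fails at once if the jar gold is disturbed (moved over 20 mm) (distance of jar_gold from where it was at the start of the episode above 0.02 m).
It fails at once if the jar copper is disturbed (moved over 20 mm) (distance of jar_copper from where it was at the start of the episode above 0.02 m).
It fails at once if the heat gun is disturbed (moved over 20 mm) (distance of heat_gun from where it was at the start of the episode above 0.02 m).
It also fails if it takes over 38 s, if anything falls off the work surface, if the arm or the gripper's body presses on something with over 40 N, if the wrist force passes 120 N, or if a joint passes its speed limit or range.

### The arm

A 7-joint arm with a two-finger parallel gripper is mounted at the origin on the work surface. World frame = base frame: x ahead of the robot, y to its left, z up, the work surface at z = 0. Lengths are in m, angles in rad, forces in N, time in s.
With the tool pointing down it reaches from about 0.4 to 0.875 m from the base axis. Payload 19.3 kg.
Tool frame: the origin (TCP) lies at the very end of the fingers, on their centre line; the grasp point (between the pads) lies 19 mm behind it; z points along the fingers, y is the line along which they close (so a half turn about z gives the same grasp; the last joint's range is limited). The gripper opens to 85 mm and grips with 20 to 120 N. Pads are 22 mm wide; open, the fingers measure 114 mm over their backs; the gripper's body (76 mm by 85 mm) begins 54 mm behind the grasp point. The pads swing forward as they close: fully open they stand 13 mm farther back than shut.
Start: joints at [-1.223, 0.521, -0.036, 1.599, 0.021, 1.021, -0.113], TCP at [0.254, 0.571, 0.231] pointing down, gripper open.
Joint ranges: [-2.91, 2.91], [-0.3, 2.13], [-1.5, 1.42], [0.17, 2.43], [-1.26, 4.41], [0.16, 1.93], [-2.52, 2.52]. Speed limits (rad/s): [1.89, 1.89, 2.39, 2.39, 3.01, 3.01, 3.01].

### API

Orientations are given as [roll, pitch, yaw] about the fixed x, y, z axes, in that order (R = Rz(yaw) Ry(pitch) Rx(roll)).
In Python, from workcell import bot gives the robot as it stands.
- The arm moves only by the tool carry_out, never from a script. Its argument "rows" is a list that holds one entry, the list of rows, each a list of 4 numbers: the shift along the tool's x, y, z in m, then the turn about the tool's z in degrees. In form: [[[x, y, z, twist], ...]]. A call has 1 to 12 rows; each row is the pose to reach, as a shift and turn from the pose commanded when the call began, along the tool's axes at that moment; what a row does not reach only later rows make up. A row lasts 1/12 s, in which the tool goes at most 41.7 mm and 7.16 degrees, less where a joint would pass 70% of its speed; a pose out of reach is approached as far as the arm can. A call with a gripper value outside its range is refused whole. "grip" is the finger opening in m, from 0 to 0.0854, set as the call begins (left out, the last holds). The fingers move at their own pace and stop on an object; "grip_force" is the grip in N (left out, the last holds). Time passes only in rows, so rows that repeat a pose let the fingers close. It gives the time, the measured TCP pose, the force, the opening and the grip force at its end, in the units of the state.
- bot.observe(): the state, without advancing time (a new reading comes with each control period).
- bot.grab_frame(name): name is "scene" or "side" or "wrist"; returns a dict with "pixels" (480x640x3 uint8, red, green, blue), "K" (3x3 intrinsics, pixels), "pose" (4x4, takes a point from camera to world coordinates). Camera axes: x right, y down, z forward; pixel columns grow to the right and rows downward; lengths in m; the calibration is good to about 2 mm. A picture is of the moment at which its call begins. There is no depth.
- bot.job_done(): hands the job in; it is judged then, once.
Trained networks look in a picture, given as the dict that the camera call returned (one of the last four; its "shot" number tells which), for a name from the list of things; names that differ only in an ending like _2 or _b are one class to them, and where a whole thing is asked for, a point or a joint stands for the part that bears it (a point fixed in the world has none). Each returns a list of dicts, best first, with "conf" (0 to 1); they miss things now and then, are a little off and sometimes report something else, mostly with a low value. They report only what shows in the picture. A call takes as long as a camera call.
- bot.look_for(picture, label): "position" ([column, row] in pixels, amid what is visible of it).
- bot.regions_of(picture, label): "region" (480x640 bool, what is visible of it) and "position" ([column, row] in pixels, amid what is visible of it).
- bot.spot_point(picture, label): "position" ([column, row] in pixels: a listed point, or the origin of a listed thing).
The state is a dict: "clock": time; "qpos": joint angles; "qd": joint speeds; "joint_efforts": joint torques, N m; "position": TCP position; "tool_rot": TCP orientation; "force": force on the tool from outside, world axes, zero at the start; "moment": the same for the moment, N m; "grip_width": finger opening in m; "finger_force": force on a finger pad.
Only numpy, scipy, OpenCV 4.12 (cv2) and the standard library are available. Lean on these libraries where they do the work, as an engineer would, in place of code of your own. Each camera call takes 0.05 s, during which the arm holds its last target. There are 200 camera calls.

## Working session

There is one attempt and no reset: what is moved stays moved. The work goes in short steps, Python scripts to look and compute and a tool call to move; the robot and the scene stay as the last step left them, time stands still between calls to the robot, and variables do not carry over. Pictures are saved under pics/ and viewed, at most 10 in all, crops included, and the job is handed in when it is done.

Besides the shell and the picture viewer there is one more tool, called as name(argument=value, ...), one argument or row to a line, values as JSON. carry_out: Moves the arm, as the interface text tells. Its arguments: {"type":"object","properties":{"rows":{"type":"array","items":{"type":"array","items":{"type":"array","items":{"type":"number"}}}},"grip":{"type":"number"},"grip_force":{"type":"number"}},"required":["rows"]}

```bash
mkdir -p pics
cat > h.py <<'E'
import numpy as np, cv2
from workcell import bot
from scipy.spatial.transform import Rotation as R
def ray(f,p):
    d=np.linalg.inv(f["K"])@[p[0],p[1],1]; T=np.array(f["pose"]); d=T[:3,:3]@d
    return T[:3,3],d/np.linalg.norm(d)
def atz(f,p,z):
    o,d=ray(f,p); return o+d*(z-o[2])/d[2]
def tri(obs):
    A=np.zeros((3,3));b=np.zeros(3)
    for f,p in obs:
        o,d=ray(f,p);M=np.eye(3)-np.outer(d,d);A+=M;b+=M@o
    x=np.linalg.solve(A,b)
    return x,[float(np.linalg.norm((np.eye(3)-np.outer(ray(f,p)[1],ray(f,p)[1]))@(x-ray(f,p)[0]))) for f,p in obs]
def save(f,n): cv2.imwrite("pics/"+n,cv2.cvtColor(f["pixels"],cv2.COLOR_RGB2BGR))
E
python3 - <<'E'
from h import *
np.set_printoptions(precision=3,suppress=True)
s=bot.observe(); print({k:np.round(s[k],3) for k in s})
fs={n:bot.grab_frame(n) for n in("scene","side","wrist")}
for n in fs: save(fs[n],n+"0.png")
Z=dict(tab=.138,ball=.084,lamp_hinge=.1,lamp_stand=0,jar_gold=0,jar_copper=0,heat_gun=0)
for l in Z:
    ob=[]
    for n,f in fs.items():
        r=bot.spot_point(f,l)
        if r: print(l,n,np.round(r[0]["position"],1),round(r[0]["conf"],2),atz(f,r[0]["position"],Z[l])); 
        if r and r[0]["conf"]>.5: ob.append((f,r[0]["position"]))
    if len(ob)>1: print("  tri",*tri(ob))
a=np.hstack([cv2.resize(fs[n]["pixels"],(400,300)) for n in("scene","side")])
E
```

```text
{'clock': np.float64(0.0), 'qpos': array([-1.223,  0.522, -0.036,  1.6  ,  0.021,  1.021, -0.113]), 'qd': array([ 0.001, -0.001,  0.001,  0.   , -0.002,  0.   , -0.   ]), 'joint_efforts': array([ -0.003, -92.713,   1.979, -36.996,   0.018,   0.008,  -0.   ]), 'position': array([0.253, 0.571, 0.231]), 'tool_rot': array([-3.14 ,  0.   ,  2.724]), 'force': array([-0.174,  0.494, -0.676]), 'moment': array([-0.004, -0.057,  0.037]), 'finger_force': np.float64(0.0), 'grip_width': np.float64(0.085)}
tab scene [308.5 253. ] 0.92 [ 0.599 -0.076  0.138]
tab side [276.8 213.6] 0.7 [ 0.6   -0.069  0.138]
  tri [ 0.6   -0.075  0.136] [0.0022883447783897132, 0.0022883447783896135]
ball scene [310.1 281.2] 0.88 [ 0.598 -0.075  0.084]
ball side [414.1 192.2] 0.73 [ 0.404 -0.184  0.084]
  tri [ 0.457 -0.222 -0.03 ] [0.0898446564002464, 0.08984465640024632]
lamp_hinge side [330.2 123.4] 0.88 [ 0.536 -0.341  0.1  ]
lamp_stand scene [281. 254.] 0.8 [ 0.566 -0.203  0.   ]
lamp_stand side [307.2 223.6] 0.71 [ 0.57  -0.199  0.   ]
  tri [ 0.569 -0.198  0.003] [0.0021798935783349863, 0.0021798935783350496]
jar_gold scene [369.7 204.4] 0.65 [ 0.373 -0.216  0.   ]
jar_gold side [425.5 224.8] 0.58 [ 0.377 -0.202  0.   ]
  tri [ 0.374 -0.213 -0.004] [0.004887689805078183, 0.004887689805078287]
jar_copper scene [342.3 187.4] 0.91 [ 0.385 -0.28   0.   ]
jar_copper side [414.6 194.2] 0.85 [ 0.389 -0.278  0.   ]
  tri [ 0.389 -0.275  0.004] [0.0011507455610893346, 0.0011507455610894957]
heat_gun scene [163.1 303. ] 0.87 [ 0.759 -0.218  0.   ]
heat_gun side [200.5 212.9] 0.91 [ 0.751 -0.219  0.   ]
  tri [ 0.756 -0.233 -0.015] [0.002056525794514097, 0.0020565257945141784]
```

View pics/scene0.png

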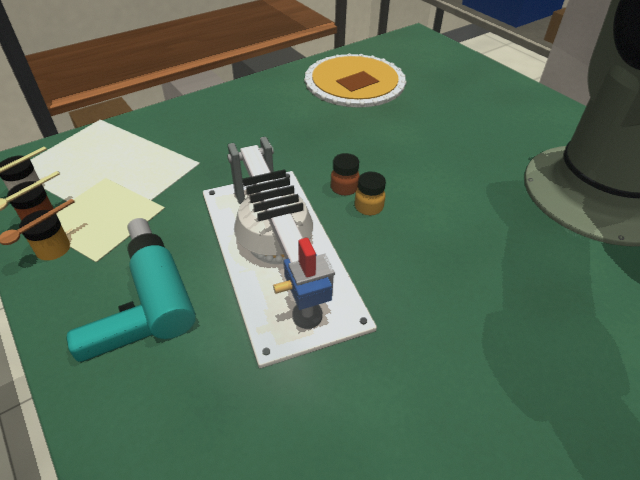

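View pics/side0.png

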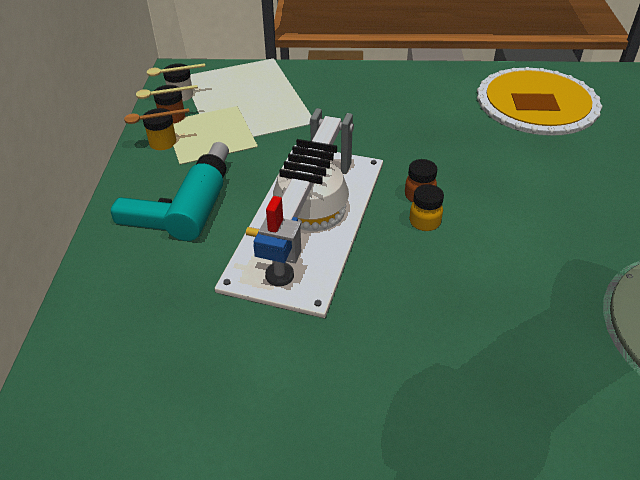

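The scene view shows the red tab at (308,255) on the blue coupler, the hinge pillars at (250,165) and the jars at (345–370,170–200). The side view shows the tab at (275,213), and both agree on a stand yaw of about -13.5° with the tab near (0.600, -0.075). I'll move to hover over it.

carry_out(
  rows=[
    [[-0.579,-0.45,0.01,79.6],[-0.579,-0.45,0.01,79.6],[-0.579,-0.45,0.01,79.6],[-0.579,-0.45,0.01,79.6],[-0.579,-0.45,0.01,79.6],[-0.579,-0.45,0.01,79.6],[-0.579,-0.45,0.01,79.6],[-0.579,-0.45,0.01,79.6],[-0.579,-0.45,0.01,79.6],[-0.579,-0.45,0.01,79.6],[-0.579,-0.45,0.01,79.6],[-0.579,-0.45,0.01,79.6]],
  ],
  grip=0.0854,
)

```text
clock: 2.2
position: [0.4905, 0.1289, 0.2247]
tool_rot: [3.141, -0.0, 1.326]
force: [2.3, 2.1, 0.1]
grip_width: 0.0855
finger_force: 0.0
```

carry_out(
  rows=[
    [[-0.165,0.15,0.01,0],[-0.165,0.15,0.01,0],[-0.165,0.15,0.01,0],[-0.165,0.15,0.01,0],[-0.165,0.15,0.01,0],[-0.165,0.15,0.01,0],[-0.165,0.15,0.01,0],[-0.165,0.15,0.01,0],[-0.165,0.15,0.01,0]],
  ],
)

```text
clock: 2.95
position: [0.5969, -0.064, 0.2144]
tool_rot: [-3.141, -0.0, 1.335]
force: [0.2, 0.3, 0.3]
grip_width: 0.0855
finger_force: 0.0
```

Run:
```python
from h import *
np.set_printoptions(precision=4,suppress=True)
fs={n:bot.grab_frame(n) for n in("scene","side","wrist")}
s=bot.observe(); print(s["clock"],s["position"],s["tool_rot"])
save(fs["wrist"],"wrist1.png")
ob=[]
for n,f in fs.items():
    for l,z in(("tab",.138),("lamp_hinge",.1)):
        r=bot.spot_point(f,l)
        if r:
            print(n,l,r[0]["position"],r[0]["conf"],atz(f,r[0]["position"],z))
            if l=="tab" and r[0]["conf"]>.5: ob.append((f,r[0]["position"]))
if len(ob)>1:
    x,e=tri(ob); print("tri",x,e)
    M=R.from_euler("xyz",s["tool_rot"]).as_matrix(); print("toolshift",M.T@(x-s["position"]))
# red mask PCA (top) in wrist
g=fs["wrist"]["pixels"].astype(int); m=((g[...,0]>110)&(g[...,1]<60)&(g[...,2]<60)).astype(np.uint8)
print(m.sum()); c=cv2.findContours(m,0,2)[0]
c=max(c,key=cv2.contourArea); b=cv2.boxPoints(cv2.minAreaRect(c)); print(b)
for p in b: print(atz(fs["wrist"],p,.156))
```

```text
3.1 [ 0.597  -0.0637  0.2147] [ 3.1416 -0.0005  1.3361]
scene tab [305.9, 250.1] 0.85 [ 0.5992 -0.0819  0.138 ]
scene lamp_hinge [252.6, 153.5] 0.83 [ 0.5312 -0.3392  0.1   ]
side tab [273.7, 210.6] 0.67 [ 0.6046 -0.0754  0.138 ]
side lamp_hinge [330.7, 125.5] 0.72 [ 0.5353 -0.3351  0.1   ]
wrist tab [333.9, 261.7] 0.93 [ 0.604  -0.0708  0.138 ]
tri [ 0.6042 -0.0704  0.1458] [0.004425736960958339, 0.002527825469876326, 0.0021060477582789485]
toolshift [-0.0049  0.0086  0.0689]
875
[[323.6924 290.9204]
 [325.1592 248.3848]
 [345.8243 249.0974]
 [344.3575 291.633 ]]
[ 0.5944 -0.0818  0.156 ]
[ 0.6016 -0.0553  0.156 ]
[ 0.6135 -0.0586  0.156 ]
[ 0.6067 -0.0852  0.156 ]
```

View pics/wrist1.png

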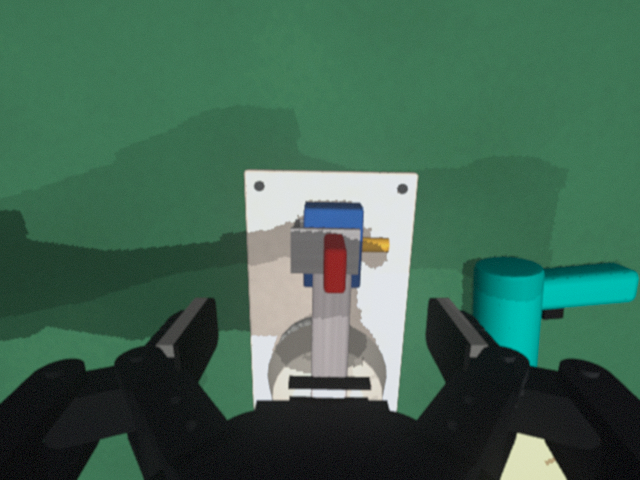

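The wrist view shows the tab's lit top at about (334,270) and fully clear space for the fingers on both sides. I'll centre on it, descend and grip.

carry_out(
  rows=[
    [[-0.006,0.008,0.02,1],[-0.006,0.008,0.045,1],[-0.006,0.008,0.07,1],[-0.006,0.008,0.084,1],[-0.006,0.008,0.088,1],[-0.006,0.008,0.088,1],[-0.006,0.008,0.088,1]],
  ],
)

```text
clock: 3.98
position: [0.6038, -0.0727, 0.1273]
tool_rot: [3.141, -0.0, 1.317]
force: [-0.1, -0.2, 0.9]
grip_width: 0.0854
finger_force: 0.0
```

carry_out(
  rows=[
    [[0,0,0,0],[0,0,0,0],[0,0,0,0],[0,0,0,0],[0,0,0,0],[0,0,0,0],[0,0,0,0],[0,0,0,0],[0,0,0,0],[0,0,0,0],[0,0,0,0],[0,0,0,0]],
  ],
  grip=0.0,
  grip_force=50,
)

```text
clock: 4.98
position: [0.6033, -0.0725, 0.1268]
tool_rot: [-3.141, -0.0, 1.317]
force: [-3.9, 0.3, 6.2]
grip_width: 0.0133
finger_force: 51.9
```

Run:
```python
from h import *
f=bot.grab_frame("wrist"); save(f,"wrist2.png"); s=bot.observe(); print({k:np.round(s[k],4) for k in("clock","position","tool_rot","force","moment","grip_width","finger_force")})
```

```text
{'clock': np.float64(5.0333), 'position': array([ 0.6033, -0.0725,  0.1267]), 'tool_rot': array([-3.1412e+00, -1.0000e-04,  1.3170e+00]), 'force': array([-3.2587,  0.8889,  6.0654]), 'moment': array([0.1929, 0.6798, 0.0076]), 'grip_width': np.float64(0.0133), 'finger_force': np.float64(51.8529)}
```

View pics/wrist2.png

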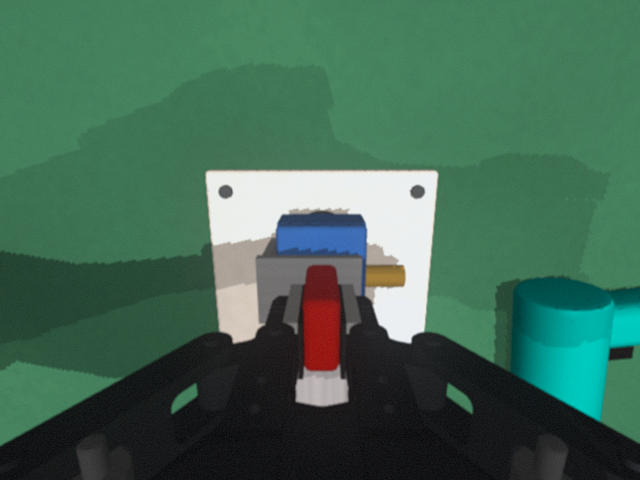

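The tab at (321,320) is held squarely between both pads (opening 13.3 mm, 52 N). Next is the sideways pull.

carry_out(
  rows=[
    [[0,-0.002,0,0],[0,-0.005,0,0],[0,-0.008,0,0],[0,-0.011,0,0],[0,-0.013,0,0],[0,-0.0145,0,0],[0,-0.0155,0,0],[0,-0.0155,0,0],[0,-0.0155,0,0],[0,-0.0155,0,0]],
  ],
)

```text
clock: 5.87
position: [0.5891, -0.0688, 0.1268]
tool_rot: [3.14, -0.0, 1.317]
force: [7.0, -1.3, -0.0]
grip_width: 0.0132
finger_force: 51.1
```

carry_out(
  rows=[
    [[0,-0.001,0,0],[0,-0.002,0,0],[0,-0.002,0,0],[0,-0.002,0,0]],
  ],
)

```text
clock: 6.2
position: [0.5875, -0.0685, 0.1269]
tool_rot: [3.139, -0.0, 1.317]
force: [8.5, -2.3, -1.6]
grip_width: 0.0132
finger_force: 50.9
```

carry_out(
  rows=[
    [[-0.001,0,-0.004,0],[-0.002,0,-0.009,0],[-0.0026,0,-0.0137,0],[-0.0042,0,-0.0205,0],[-0.006,0,-0.0272,0],[-0.008,0,-0.034,0],[-0.01,0,-0.0406,0],[-0.0123,0,-0.047,0],[-0.0146,0,-0.0537,0],[-0.0146,0,-0.0537,0]],
  ],
)

```text
clock: 7.03
position: [0.5839, -0.0826, 0.1814]
tool_rot: [3.138, -0.001, 1.317]
force: [8.2, -1.5, -3.9]
grip_width: 0.0131
finger_force: 50.3
```

Run:
```python
from h import *
f=bot.grab_frame("side"); save(f,"side3.png"); s=bot.observe(); print({k:np.round(s[k],4) for k in("clock","position","tool_rot","force","moment","grip_width","finger_force")})
```

```text
{'clock': np.float64(7.0833), 'position': array([ 0.5837, -0.0825,  0.1809]), 'tool_rot': array([ 3.1390e+00, -5.0000e-04,  1.3168e+00]), 'force': array([10.2104, -2.1189, -4.7019]), 'moment': array([-0.0475, -2.4865, -0.0701]), 'grip_width': np.float64(0.0131), 'finger_force': np.float64(50.1516)}
```

View pics/side3.png

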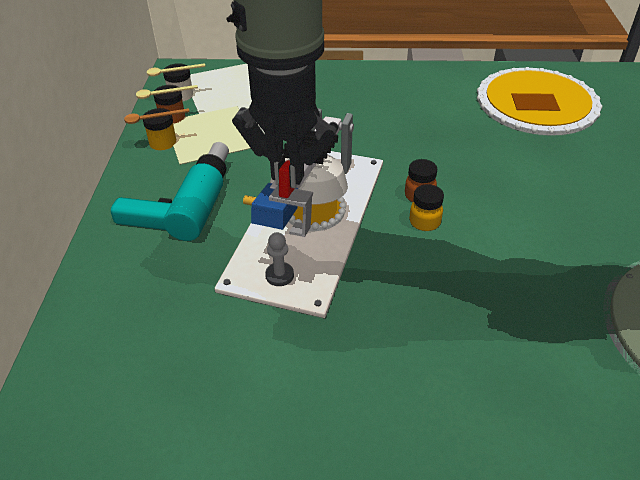

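The coupler at (272,208) has clearly risen off the ball at (277,240), and the red tab is still gripped at (285,180). I'll continue along the arc to about 0.44 rad.

carry_out(
  rows=[
    [[-0.0025,0,-0.0065,0],[-0.0053,0,-0.0129,0],[-0.0083,0,-0.0192,0],[-0.0113,0,-0.0255,0],[-0.0145,0,-0.0317,0],[-0.0178,0,-0.0378,0],[-0.0214,0,-0.0438,0],[-0.025,0,-0.0498,0],[-0.0281,0,-0.0545,0],[-0.0312,0,-0.059,0],[-0.0312,0,-0.059,0],[-0.0312,0,-0.059,0]],
  ],
)

```text
clock: 8.08
position: [0.5759, -0.1125, 0.2396]
tool_rot: [3.139, -0.001, 1.317]
force: [10.9, -1.3, -3.6]
grip_width: 0.0132
finger_force: 50.7
```

carry_out(
  rows=[
    [[0,0,0,0],[0,0,0,0],[0,0,0,0],[0,0,0,0],[0,0,0,0],[0,0,0,0]],
  ],
)

```text
clock: 8.58
position: [0.576, -0.1123, 0.2393]
tool_rot: [3.139, -0.0, 1.317]
force: [10.4, -1.5, -3.5]
grip_width: 0.0134
finger_force: 50.7
```

Run:
```python
from h import *
fs={n:bot.grab_frame(n) for n in("scene","side")}; f=fs["side"]; save(f,"side4.png"); s=bot.observe(); print({k:np.round(s[k],4) for k in("clock","position","tool_rot","force","moment","grip_width","finger_force")})
for l in("mould","jar_gold","jar_copper","heat_gun","tab"):
    for n in fs:
        r=bot.spot_point(fs[n],l)
        if r: print(l,n,np.round(r[0]["position"],1),round(r[0]["conf"],2))
ob=[(fs[n],bot.spot_point(fs[n],"tab")[0]["position"]) for n in fs if bot.spot_point(fs[n],"tab")]
if len(ob)>1: print(tri(ob))
```

```text
{'clock': np.float64(8.6833), 'position': array([ 0.576 , -0.1123,  0.2393]), 'tool_rot': array([ 3.1393e+00, -4.0000e-04,  1.3173e+00]), 'force': array([11.634 , -0.7452, -3.2829]), 'moment': array([ 0.0202, -2.4152, -0.0729]), 'grip_width': np.float64(0.0133), 'finger_force': np.float64(50.7249)}
mould scene [278.8 238.2] 0.63
mould side [318.6 208.6] 0.88
jar_gold scene [367.  205.2] 0.96
jar_gold side [424.2 218.6] 0.95
jar_copper scene [340.3 189.3] 0.87
jar_copper side [414.8 192.9] 0.89
heat_gun scene [306.  156.5] 0.63
heat_gun side [198.1 215.4] 0.95
tab scene [302.  154.7] 0.9
tab side [292.2 123.5] 0.6
(array([ 0.57817595, -0.1198866 ,  0.24884221]), [0.0008188742761631354, 0.0008188742761632017])
```

View pics/side4.png

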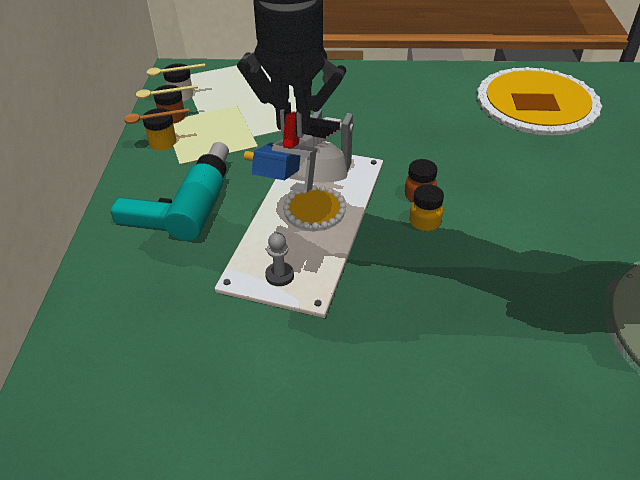

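The arm stands at about 0.43–0.44 rad (tab triangulated at z = 0.249). The tab is gripped at (292,128), and the mould at (315,208), the jars and the heat gun are undisturbed.

```bash
python3 -c "
from workcell import bot
print(bot.job_done())"
```

```text
the job is handed in; nothing more can be done
None
```

The job is handed in: I pulled the latch to its stop with the lamp arm still down, then lifted the arm to about 25° (0.43–0.44 rad by camera), where the gripper holds it steady by the red tab; the mould, jars and heat gun look unmoved in the last picture, but the hand-in gave no verdict.

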